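# Drop the piston pins into the dip tank and ease the lid shut

## Task

Load the two piston pins into the dip tank: press the yellow paddle all the way down with your fingertips, so that the red lid stands wide open and both pins roll in from the chute, and keep it down for a good two seconds. Then let the paddle rise slowly under your fingers so that the lid settles fully shut without slamming, and move clear. Touch nothing but the paddle: do not pick up or help the pins, do not push the lid, and leave the cans and tools where they are.

Things in the scene. Friction and masses are not known exactly. Their poses are not given: they have to be found in the camera images.
- tank: Black open tank with a blue lining, 200 (x) by 240 (y) by 120 mm high, 4 mm walls, fixed to the bench; origin at the centre of its underside. Its -x side is the front, where the yellow paddle sticks out (seen from the robot roughly to the right); an aluminium chute 94 mm wide leads down to the middle of its rear (+x) rim from 237 mm behind the origin. The chute's top is about 175 mm above the bench
- paddle_top (a point): Centre of the upper face of the yellow paddle, the place to press: a plate 60 mm (front to back) by 85 mm (across), 8 mm thick. At rest it is about 163 mm above the bench, 226 mm in front of the tank's origin, its outer edge tilted up 0.3 rad; fully down it is about 92 mm above the bench, outer edge tilted down 0.3 rad. Travel 71 mm, nearly vertical (about 6 mm sideways)
- lid: The red hood lid (206 by 248 mm, 36 mm high; shut its top is 159 mm above the bench) and the yellow paddle with its steel arm, joined by one shaft. Origin on the shaft, 112 mm in front of the tank's origin, 123 mm above the bench; its +x axis runs back over the tank, the paddle lies 115 mm to -x. Open, the lid reaches about 275 mm high; it stays behind the shaft. Only the paddle may be touched
- lid_angle (a joint): Angle of lid and paddle: 0 with the lid shut and the paddle up, 0.6 rad with the paddle fully down and the lid wide open (hard stop). A spring and the lid's weight push the paddle up with about 4 to 8 N, a few newtons more while moving down. Let go, it flies up and the lid slams. On the way up 40 mm/s at the paddle is safe, over about 85 mm/s counts as slamming
- pin0_center (a point): Centre of the lower bright steel piston pin, 24 mm diameter, 70 mm long, loose, lying across the chute against the shut lid's rear edge; it rolls into the tank by itself when the lid rises
- pin1_center (a point): Centre of the second piston pin, same size, lying behind the first, higher up the chute
- can_blue: Blue aerosol can, 66 mm diameter, 188 mm tall, standing loose on the bench; origin at the centre of its underside. Bystander: leave alone (it stands beyond the tank, about 180 mm from its middle)
- can_red: Red aerosol can, 66 mm diameter, 188 mm tall, standing loose on the bench; origin at the centre of its underside. Bystander: leave alone
- holed_cup: Perforated steel cup, 90 mm diameter, 120 mm tall, loose; origin at the centre of its underside. Bystander: leave alone
- wrench: Steel wrench lying flat between the robot and the tank, loose; origin under its middle. Bystander: leave alone
- gear: Dark steel gear wheel with a hub, 84 mm diameter, 30 mm high, loose; origin at the centre of its underside. Bystander: leave alone
- jar: Jar with a yellow cap, 70 mm diameter, 90 mm tall, loose; origin at the centre of its underside. Bystander: leave alone
Not all that is in view belongs to the job. Leave any purple look-alike of the part that bears pin1_center alone. What is shaped like the part that bears pin0_center but pink is not meant.

How it is judged:
By the outcome, as a careful person would: the job done as asked, in the order asked, and still so for the second after the job is handed in, with the robot touching nothing.
It also fails if it takes over 42 s, if anything falls off the work surface, if the arm or the gripper's body presses on something with over 40 N, if the wrist force passes 120 N, or if a joint passes its speed limit or range.

## Robot

A 6-joint arm with a two-finger parallel gripper is mounted at the origin on the work surface. World frame = base frame: x ahead of the robot, y to its left, z up, the work surface at z = 0. Lengths are in m, angles in rad, forces in N, time in s.
With the tool pointing down it reaches from about 0.3 to 0.95 m from the base axis. Payload 3.1 kg.
Tool frame: the origin (TCP) lies at the very end of the fingers, on their centre line; the grasp point (between the pads) lies 19 mm behind it; z points along the fingers, y is the direction in which the jaws open and shut (so a half turn about z gives the same grasp; the last joint's range is limited). The gripper opens to 85 mm and grips with 20 to 120 N. Pads are 22 mm wide; open, the fingers measure 114 mm over their backs; the gripper's body (76 mm by 85 mm) begins 54 mm behind the grasp point. The pads swing forward as they close: fully open they stand 13 mm farther back than shut.
Start: joints at [-1.215, 0.308, 1.634, -0, 1.2, -0.07], TCP at [0.258, -0.569, 0.207] pointing down, gripper open.
Joint ranges: [-3.06, 3.06], [-0.79, 1.96], [0.05, 2.63], [-1.19, 4.34], [0.05, 2.64], [-2.94, 2.94]. Speed limits (rad/s): [2.79, 2.79, 3.14, 3.14, 3.14, 3.14].

## Interface

Orientations are given as a unit quaternion [x, y, z, w].
In Python, from rig import status, grab_frame, close_job, look_for gives the robot as it stands.
- The arm moves only by the shell command python3 -m inch 'ROWS' [FORCE]. ROWS is JSON, a list of rows, each a list of 7 numbers: the shift along the tool's x, y, z in cm, then the turn, a rotation vector about the tool's x, y, z in degrees, then the opening, from 0 (shut) to 1 (fully open). In form: [[x, y, z, rx, ry, rz, hand], ...]. A call has 1 to 12 rows; each row shifts and turns the commanded pose from where the row before left it, along the tool's axes as they then stand; what a row does not reach is not made up. A row lasts 1/12 s, in which the tool goes at most 41.7 mm and 7.16 degrees, less where a joint would pass 70% of its speed; a pose out of reach is approached as far as the arm can. A call is refused whole if a number of a shift passes 4.17 or a number of a turn 7.16, either way. A call with a gripper value outside its range is refused whole. The fingers move at their own pace and stop on an object; FORCE is the grip in N (left out, the last holds). Time passes only in rows, so rows that do not move let the fingers close. It gives the time, the measured TCP pose, the force and the opening at its end, in the units of the state.
- status.get_obs(): the state, without advancing time (a new reading comes with each control period).
- grab_frame(name): name is "scene" or "top" or "wrist"; returns a dict with "pixels" (384x512x3 uint8, red, green, blue), "depth" (384x512 float32, m along the optical axis (not along the pixel's ray), 0 where there is no reading), "mtx" (3x3 intrinsics, pixels), "origin" and "attitude" of the camera in the world. Camera axes: x right, y up, looking along -z (the intrinsics and any distortion apply to the point x, -y, -z); pixel columns grow to the right and rows downward; lengths in m; the calibration is good to about 2 mm. A picture is of the moment at which its call begins.
- close_job(): hands the job in, once; it reports no verdict.
Trained networks look in a picture, given as the dict that the camera call returned (one of the last four; its "shot" number tells which), for a name from the list of things; names that differ only in an ending like _2 or _b are one class to them, and where a whole thing is asked for, a point or a joint stands for the part that bears it (a point fixed in the world has none). Each returns a list of dicts, best first, with "conf" (0 to 1); they miss things now and then, are a little off and sometimes report something else, mostly with a low value. They report only what shows in the picture. A call takes as long as a camera call. They do not tell look-alikes from the thing itself.
- look_for(picture, name): "location" ([x, y, z] in m, in world coordinates, good to about 4 mm: the middle of the surface that is visible of it).
The state is a dict: "time_s": time; "q": joint angles; "qd": joint speeds; "effort": joint torques, N m; "tcp_pos": TCP position; "tool_rot": TCP orientation; "contact_force": force on the tool from outside, world axes, zero at the start; "torque": the same for the moment, N m; "grip_width": opening from 0.0 (shut) to 1.0 (fully open).
Only numpy, scipy, OpenCV 4.12 (cv2) and the standard library are available. Lean on these libraries where they do the work, as an engineer would, in place of code of your own. Each camera call takes 0.05 s, during which the arm holds its last target. There are 200 camera calls.

## Working session

There is one attempt and no reset: what is moved stays moved. The work goes in short steps, Python scripts to look and compute and a shell command to move; the robot and the scene stay as the last step left them, time stands still between calls to the robot, and variables do not carry over. Pictures are saved under pics/ and viewed, about 8 in all and at most 12, crops included, and the job is handed in when it is done.

```bash
mkdir -p pics; ls; cat > h.py <<'E'
import numpy as np, cv2
from scipy.spatial.transform import Rotation as R
from rig import status, grab_frame, close_job, look_for
def save(f,n): cv2.imwrite('pics/'+n,f['pixels'][:,:,::-1])
def cloud(f):
    d=f['depth'];h,w=d.shape;u,v=np.meshgrid(np.arange(w),np.arange(h));K=np.array(f['mtx'])
    p=np.stack([(u-K[0,2])/K[0,0]*d,-(v-K[1,2])/K[1,1]*d,-d],-1)
    A=np.array(f['attitude']);M=A if A.shape==(3,3) else R.from_quat(A).as_matrix()
    return p@M.T+np.array(f['origin'])
E
python3 - <<'E'
from h import *
s=status.get_obs();print(s)
for c in('scene','top'):
    f=grab_frame(c);save(f,c+'1.png');print(c,f['origin'],f['attitude'])
    for n in('tank','paddle_top','lid','pin0_center','pin1_center','can_blue','can_red','jar','gear','holed_cup','wrench'):
        print(n,[(np.round(r['location'],3).tolist(),round(r['conf'],2)) for r in look_for(f,n)[:3]])
    P=cloud(f);hsv=cv2.cvtColor(f['pixels'],cv2.COLOR_RGB2HSV)
    m=((hsv[...,0]>20)&(hsv[...,0]<35)&(hsv[...,1]>120)&(hsv[...,2]>80)&(f['depth']>0)).astype('uint8')
    k,l,st,ce=cv2.connectedComponentsWithStats(m)
    for i in range(1,k):
        if st[i,4]>60: print('yellow',ce[i].round(),st[i,4],np.median(P[l==i],0).round(3),P[l==i].min(0).round(3),P[l==i].max(0).round(3))
E
```

```text
pics
{'time_s': 0.0, 'q': array([-1.21472026e+00,  3.09005961e-01,  1.63519596e+00, -4.41322410e-05,
        1.19970901e+00, -6.97417019e-02]), 'qd': array([-0.0005243 , -0.00033239, -0.0008745 , -0.00018353,  0.00184791,
       -0.0008231 ]), 'effort': array([-1.61654509e-03, -4.15259492e+01, -2.76665694e+01, -5.57995497e-05,
        1.02530408e-02, -2.41177753e-05]), 'tcp_pos': array([ 0.25779536, -0.5683846 ,  0.20624207]), 'tool_rot': array([ 9.77418039e-01,  2.11311695e-01, -1.85728753e-04, -1.14434611e-03]), 'contact_force': array([ 0.49802244,  0.98003446, -0.11239333]), 'torque': array([-0.03516974, -0.03480405,  0.02951213]), 'grip_width': 1.0018025399488488}
scene [1.07203386 0.60357289 0.88454044] [0.12805648 0.37126686 0.86660023 0.30784167]
tank [([0.646, 0.08, 0.159], 0.86)]
paddle_top [([0.607, 0.037, 0.158], 0.86)]
lid [([0.607, 0.041, 0.16], 0.78)]
pin0_center [([0.662, 0.133, 0.146], 0.72), ([0.826, 0.195, 0.024], 0.68), ([0.751, -0.065, 0.114], 0.42)]
pin1_center [([0.564, 0.245, 0.022], 0.78), ([0.664, 0.162, 0.151], 0.59)]
can_blue [([0.753, -0.066, 0.115], 0.79)
[... 861 characters left out ...]
0.162], 0.93), ([0.562, 0.407, 0.156], 0.4)]
pin0_center [([0.657, 0.134, 0.146], 0.6), ([0.823, 0.195, 0.022], 0.55)]
pin1_center [([0.656, 0.158, 0.152], 0.68)]
can_blue [([0.73, -0.084, 0.157], 0.9)]
can_red [([0.563, 0.41, 0.156], 0.64), ([0.452, -0.459, 0.047], 0.49)]
jar [([0.44, 0.402, 0.091], 0.59)]
gear []
holed_cup [([0.452, -0.457, 0.044], 0.93), ([0.579, 0.014, 0.16], 0.27)]
wrench [([0.451, -0.459, 0.047], 0.45)]
yellow [481. 113.] 1003 [ 0.904 -0.781  0.006] [ 0.819 -1.309 -0.762] [ 1.345 -0.687  0.108]
yellow [312. 222.] 378 [ 0.503 -0.174  0.162] [ 0.456 -0.234 -0.008] [ 0.551 -0.134  0.177]
yellow [132. 237.] 281 [0.443 0.408 0.089] [ 0.414  0.38  -0.001] [0.475 0.453 0.098]
```

View pictures.

View pics/scene1.png

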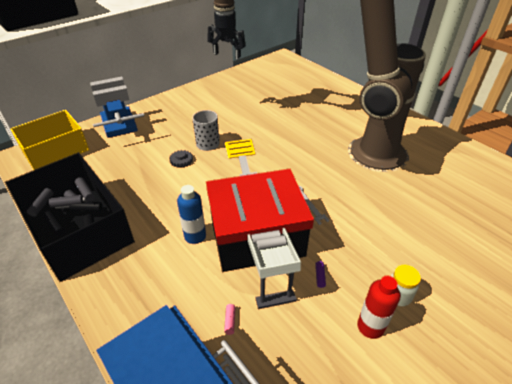

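```bash
python3 - <<'E'
from h import *
s=status.get_obs();M=R.from_quat(s['tool_rot']).as_matrix();print(M.round(3))
f=grab_frame('top');P=cloud(f);hsv=cv2.cvtColor(f['pixels'],cv2.COLOR_RGB2HSV)
m=(hsv[...,0]>20)&(hsv[...,0]<35)&(hsv[...,1]>120)&(hsv[...,2]>80)&(P[...,2]>.14)&(np.hypot(P[...,0]-.5,P[...,1]+.17)<.08)
r=cv2.minAreaRect((P[m][:,:2]*1000).astype('float32'));print(r)
z=P[m];A=np.c_[z[:,:2],np.ones(len(z))];print(np.linalg.lstsq(A,z[:,2],rcond=None)[0])
d=np.array(r[0])/1000-s['tcp_pos'][:2];print('tool shift cm',M.T@np.r_[d,.26-s['tcp_pos'][2]]*100)
cv2.imwrite('pics/top1c.png',cv2.resize(f['pixels'][100:320,150:400,::-1],None,fx=3,fy=2.7))
E
```

```text
[[ 0.911  0.413  0.   ]
 [ 0.413 -0.911 -0.   ]
 [ 0.     0.    -1.   ]]
((503.07666015625, -172.75607299804688), (55.716590881347656, 82.22611999511719), 64.6395034790039)
[-0.13099514 -0.27684961  0.1796527 ]
tool shift cm [ 38.68346678 -25.98953707  -5.25137385]
```

View pics/top1c.png

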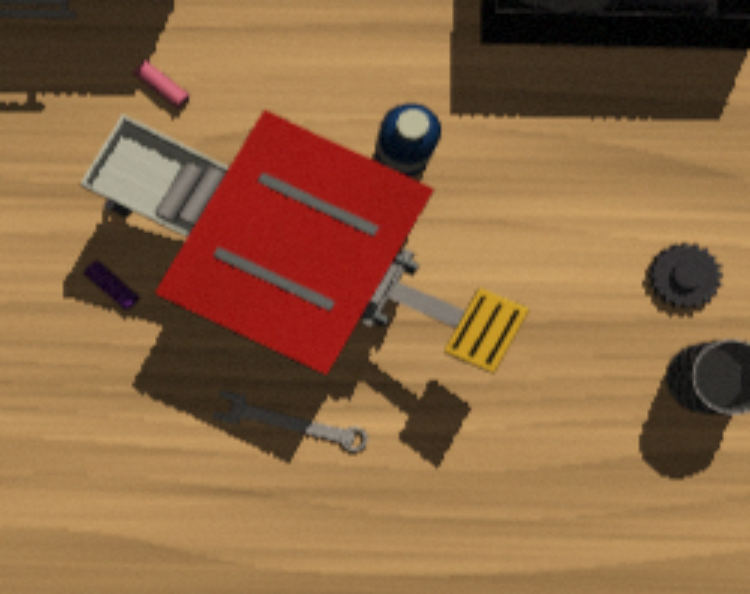

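The aluminium chute holds two bright pins, at about (180,192) and (205,192) in the crop. The pink piece (163,83) and purple piece (110,285) on the bench are decoys, and the only yellow paddle is at (486,330). I'm moving above it with the jaws shut.

```bash
python3 -m inch '[[1,-0.6,-1,0,0,0,0],[2,-1.4,-1,0,0,0,0],[3.2,-2.15,-1,0,0,0,0],[3.5,-2.35,-1,0,0,0,0],[3.5,-2.35,-1,0,0,0,0],[3.5,-2.35,0,0,0,0,0],[3.5,-2.35,0,0,0,0,0],[3.5,-2.35,0,0,0,0,0],[3.5,-2.35,0,0,0,0,0],[3.5,-2.35,0,0,0,0,0],[3,-2,0,0,0,0,0],[2.5,-1.7,0,0,0,0,0]]' 20
python3 -m inch '[[1.6,-1.1,0,0,0,0,0],[0.6,-0.4,0,0,0,0,0],[0,0,0,0,0,-6.7,0],[0,0,0,0,0,-6.7,0],[0,0,0,0,0,-6.7,0],[0,0,0,0,0,-6.7,0],[0,0,0,0,0,-6.7,0],[0,0,0,0,0,-6.7,0],[0,0,0,0,0,0,0],[0,0,0,0,0,0,0]]'
python3 - <<'E'
from h import *
s=status.get_obs();M=R.from_quat(s['tool_rot']).as_matrix();print(s['time_s'],s['tcp_pos'],M.round(3),s['contact_force'],s['grip_width'],s['q'].round(2))
print((M.T@(np.array([.503,-.173,.163])-s['tcp_pos'])*100).round(2))
f=grab_frame('scene');P=cloud(f);cv2.imwrite('pics/s2.png',cv2.resize(f['pixels'][90:260,160:340,::-1],None,fx=3.5,fy=3.5))
w=grab_frame('wrist');save(w,'w2.png');Q=cloud(w)
hsv=cv2.cvtColor(w['pixels'],cv2.COLOR_RGB2HSV)
m=(hsv[...,0]>20)&(hsv[...,0]<35)&(hsv[...,1]>120)&(hsv[...,2]>80)&(np.abs(Q[...,2]-.163)<.03)
print(m.sum(), m.any() and cv2.minAreaRect((Q[m][:,:2]*1000).astype('float32')))
E
```

```text
time_s: 2.25
tcp_pos: [0.4856, -0.2, 0.2579]
tool_rot: [0.977, 0.212, 0.001, 0.0]
contact_force: [0.1, -1.1, 0.6]
grip_width: 0.004
time_s: 3.08
tcp_pos: [0.498, -0.1808, 0.2571]
tool_rot: [0.846, 0.533, -0.0, 0.0]
contact_force: [0.6, -1.2, 0.8]
grip_width: -0.003
3.0833 [ 0.49802151 -0.1808416   0.25714515] [[ 0.432  0.902  0.   ]
 [ 0.902 -0.432 -0.   ]
 [-0.     0.    -1.   ]] [ 0.59607    -1.21978344  0.76082333] -0.002886018264107872 [-0.43  0.08  1.8  -0.    1.26  0.02]
[0.92 0.11 9.41]
5838 ((503.7317199707031, -172.1079864501953), (56.758766174316406, 83.20779418945312), 63.84843826293945)
```

View pics/s2.png

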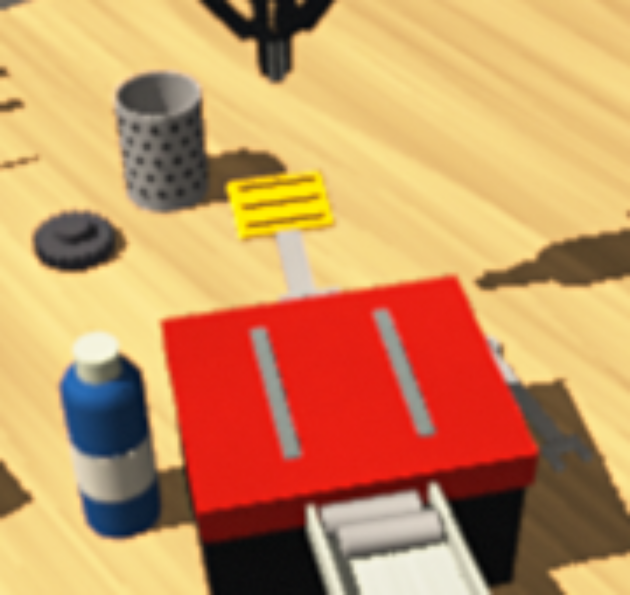

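View pics/w2.png

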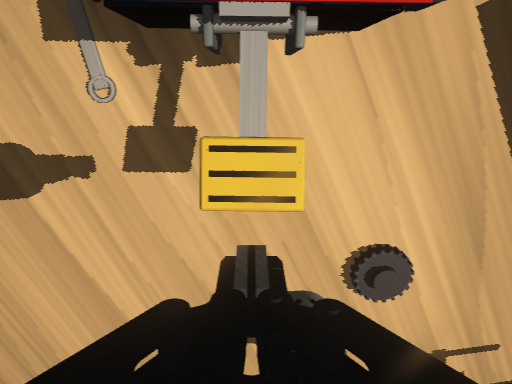

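The tool is in line with the paddle, which sits centred ahead of the fingertips at (252,174) in the wrist view. I'm shifting 9 mm and coming down to just above it.

```bash
python3 -m inch '[[0.3,0.05,0.5,0,0,0,0],[0.3,0.05,1.5,0,0,0,0],[0.3,0,2,0,0,0,0],[0,0,2,0,0,0,0],[0,0,1.2,0,0,0,0],[0,0,0.5,0,0,0,0],[0,0,0,0,0,0,0],[0,0,0,0,0,0,0]]'
python3 -m inch '[[0,0,0.3,0,0,0,0],[0,0,0.3,0,0,0,0],[0,0,0.3,0,0,0,0],[0,0,0.4,0,0,0,0],[0,0,0.4,0,0,0,0],[0,0,0.4,0,0,0,0]]'
```

```text
time_s: 3.85
tcp_pos: [0.5034, -0.173, 0.1801]
tool_rot: [0.845, 0.534, 0.0, 0.0]
contact_force: [-0.3, -0.4, -0.3]
grip_width: -0.003
time_s: 4.35
tcp_pos: [0.503, -0.1728, 0.1584]
tool_rot: [0.845, 0.534, 0.0, -0.0]
contact_force: [0.1, -0.1, 0.3]
grip_width: -0.001
```

```bash
python3 -m inch '[[0,0,0.4,0,0,0,0],[0,0,0.3,0,0,0,0],[0,0,0.2,0,0,0,0],[0,0,0,0,0,0,0],[0,0,0,0,0,0,0]]'
python3 - <<'E'
from h import *
w=grab_frame('scene');cv2.imwrite('pics/s3.png',cv2.resize(w['pixels'][90:260,160:340,::-1],None,fx=3.5,fy=3.5));print(status.get_obs()['contact_force'])
E
```

```text
time_s: 4.77
tcp_pos: [0.503, -0.1727, 0.1496]
tool_rot: [0.845, 0.534, -0.0, -0.0]
contact_force: [0.3, 0.1, 0.7]
grip_width: -0.003
[ 0.51083595 -0.62117785  0.62102798]
```

View pics/s3.png

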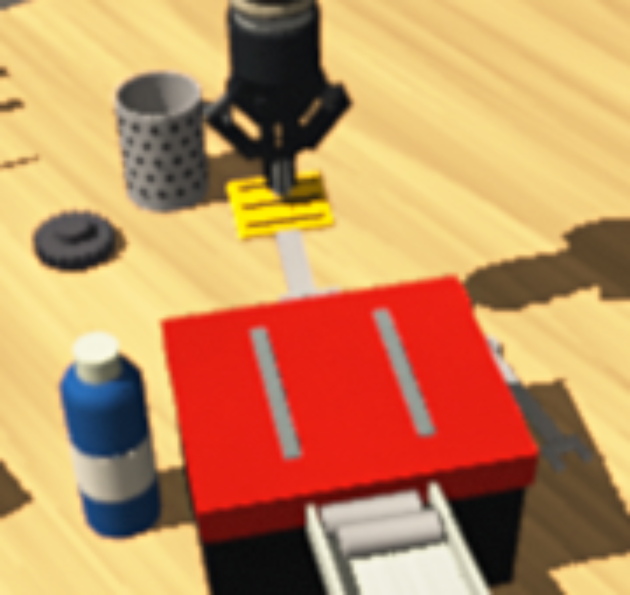

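```bash
python3 - <<'E'
from h import *
f=grab_frame('scene');P=cloud(f)
for v in range(134,150):
    print(v,[(tuple((P[v,u]*1000).astype(int)),tuple(f['pixels'][v,u])) for u in (239,241,243)] if v%2==0 else '')
w=grab_frame('wrist');save(w,'w3.png')
E
```

```text
134 [((np.int64(509), np.int64(-162), np.int64(219)), (np.uint8(16), np.uint8(18), np.uint8(18))), ((np.int64(504), np.int64(-159), np.int64(218)), (np.uint8(17), np.uint8(19), np.uint8(19))), ((np.int64(501), np.int64(-154), np.int64(219)), (np.uint8(29), np.uint8(24), np.uint8(21)))]
135 
136 [((np.int64(509), np.int64(-163), np.int64(211)), (np.uint8(53), np.uint8(53), np.uint8(49))), ((np.int64(503), np.int64(-161), np.int64(209)), (np.uint8(60), np.uint8(59), np.uint8(56))), ((np.int64(495), np.int64(-161), np.int64(206)), (np.uint8(53), np.uint8(43), np.uint8(33)))]
137 
138 [((np.int64(508), np.int64(-164), np.int64(203)), (np.uint8(74), np.uint8(73), np.uint8(67))), ((np.int64(502), np.int64(-163), np.int64(201)), (np.uint8(66), np.uint8(65), np.uint8(61))), ((np.int64(495), np.int64(-163), np.int64(198)), (np.uint8(52), np.uint8(43), np.uint8(34)))]
139 
140 [((np.int64(510), np.int64(-162), np.int64(198)), (np.uint8(81), np.uint8(80), np.uint8(73))), ((np.int64(504), np.int64(-160), np.int64(196)), (np.uint8(66), np.uint8(65), np.uint8(61))), ((np.int64(495), np.int64(-163)
[... 541 characters left out ...]
int8(60))), ((np.int64(487), np.int64(-174), np.int64(165)), (np.uint8(117), np.uint8(90), np.uint8(28)))]
145 
146 [((np.int64(501), np.int64(-176), np.int64(163)), (np.uint8(240), np.uint8(187), np.uint8(35))), ((np.int64(494), np.int64(-174), np.int64(161)), (np.uint8(80), np.uint8(62), np.uint8(21))), ((np.int64(491), np.int64(-168), np.int64(163)), (np.uint8(75), np.uint8(57), np.uint8(13)))]
147 
148 [((np.int64(506), np.int64(-169), np.int64(162)), (np.uint8(204), np.uint8(153), np.uint8(18))), ((np.int64(502), np.int64(-165), np.int64(162)), (np.uint8(178), np.uint8(128), np.uint8(2))), ((np.int64(496), np.int64(-162), np.int64(161)), (np.uint8(182), np.uint8(130), np.uint8(0)))]
149
```

View pics/w3.png

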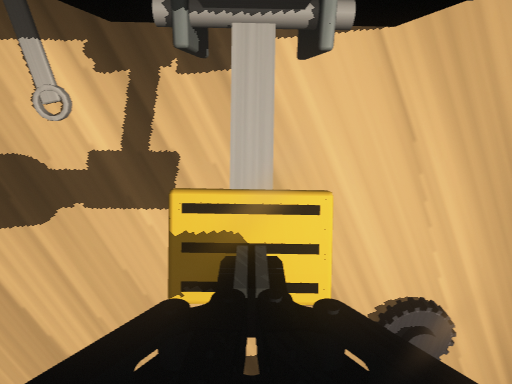

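The depth image puts the fingertips about 25 mm above the TCP height that is reported, so they haven't touched yet. From here I go by force.

```bash
for i in 1; do :; done; python3 -m inch '[[0,0,0.3,0,0,0,0],[0,0,0.3,0,0,0,0],[0,0,0.3,0,0,0,0],[0,0,0.3,0,0,0,0]]'
python3 -m inch '[[0,0,0.3,0,0,0,0],[0,0,0.3,0,0,0,0],[0,0,0.3,0,0,0,0]]'
python3 - <<'E'
from h import *
f=grab_frame('scene');cv2.imwrite('pics/s4.png',cv2.resize(f['pixels'][90:260,160:340,::-1],None,fx=3.5,fy=3.5));s=status.get_obs();print(s['contact_force'],s['tcp_pos'])
print(look_for(f,'paddle_top')[:1])
E
```

```text
time_s: 5.25
tcp_pos: [0.503, -0.1735, 0.1384]
tool_rot: [0.845, 0.535, -0.001, 0.001]
contact_force: [-2.7, -1.9, 7.7]
grip_width: 0.004
time_s: 5.5
tcp_pos: [0.5034, -0.1742, 0.1299]
tool_rot: [0.845, 0.535, -0.0, 0.001]
contact_force: [-1.9, -2.7, 7.2]
grip_width: -0.003
[-0.24760521 -2.11972966  4.35758577] [ 0.50332424 -0.17392778  0.12914318]
[{'location': [0.6084, 0.0447, 0.1654], 'conf': 0.85}]
```

View pics/s4.png

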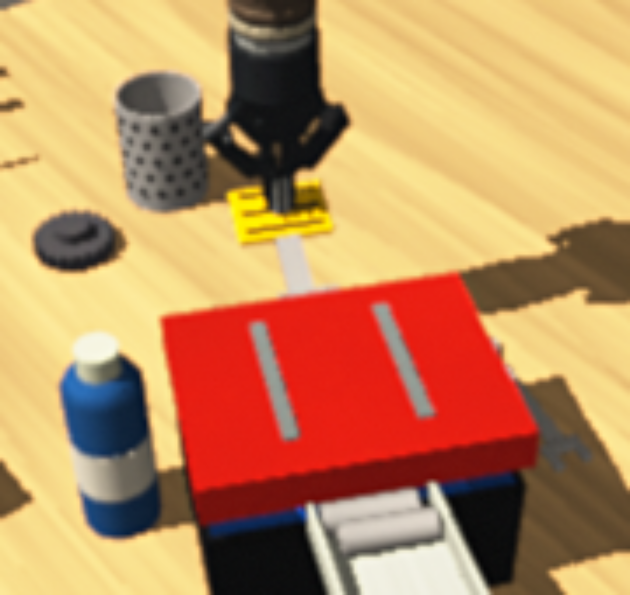

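The fingers touched at a reported z of about 0.141, and the lid is lifting. I'm pressing on to the stop.

```bash
python3 -m inch '[[0,0,0.4,0,0,0,0],[0,0,0.5,0,0,0,0],[0,0,0.5,0,0,0,0],[0,0,0.5,0,0,0,0],[0,0,0.5,0,0,0,0],[0,0,0.5,0,0,0,0],[0,0,0.5,0,0,0,0],[0,0,0.5,0,0,0,0],[0,0,0.5,0,0,0,0],[0,0,0.4,0,0,0,0],[0,0,0.4,0,0,0,0],[0,0,0.2,0,0,0,0]]'
python3 -m inch '[[0,0,0.2,0,0,0,0],[0,0,0.2,0,0,0,0],[0,0,0.0,0,0,0,0]]'
python3 -m inch '[[0,0,0.2,0,0,0,0],[0,0,0.0,0,0,0,0]]'
```

```text
time_s: 6.6
tcp_pos: [0.5047, -0.1727, 0.0757]
tool_rot: [0.846, 0.534, 0.001, 0.001]
contact_force: [1.4, 2.7, 7.8]
grip_width: -0.003
time_s: 6.85
tcp_pos: [0.5049, -0.1722, 0.0718]
tool_rot: [0.846, 0.534, 0.002, 0.001]
contact_force: [0.9, 2.1, 8.0]
grip_width: -0.003
time_s: 7.02
tcp_pos: [0.5051, -0.1721, 0.0704]
tool_rot: [0.846, 0.534, 0.002, 0.0]
contact_force: [-0.1, 3.0, 9.2]
grip_width: 0.008
```

```bash
python3 -m inch '[[0,0,0.2,0,0,0,0],[0,0,0.0,0,0,0,0]]'
python3 -m inch '[[0,0,0.2,0,0,0,0],[0,0,0.0,0,0,0,0]]'
python3 - <<'E'
from h import *
f=grab_frame('scene');cv2.imwrite('pics/s5.png',cv2.resize(f['pixels'][60:260,150:350,::-1],None,fx=3,fy=3));s=status.get_obs();print(s['contact_force'],s['tcp_pos'])
E
```

```text
time_s: 7.18
tcp_pos: [0.5052, -0.1721, 0.0702]
tool_rot: [0.845, 0.534, 0.002, 0.0]
contact_force: [-3.2, 4.3, 19.8]
grip_width: -0.001
time_s: 7.35
tcp_pos: [0.5053, -0.1722, 0.07]
tool_rot: [0.845, 0.534, 0.001, -0.0]
contact_force: [-7.4, 5.4, 30.8]
grip_width: -0.0
[-7.64903309  6.17520408 30.10525414] [ 0.50527314 -0.17216055  0.06996434]
```

View pics/s5.png

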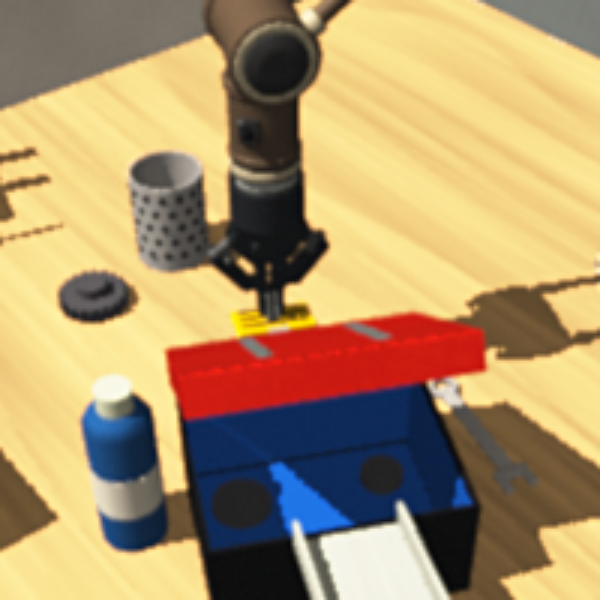

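The lid is wide open and hard against its stop, and the chute is empty. I'm easing off slightly and holding for about 2.7 s.

```bash
python3 -m inch '[[0,0,-0.15,0,0,0,0],[0,0,0,0,0,0,0],[0,0,0,0,0,0,0],[0,0,0,0,0,0,0],[0,0,0,0,0,0,0],[0,0,0,0,0,0,0],[0,0,0,0,0,0,0],[0,0,0,0,0,0,0],[0,0,0,0,0,0,0],[0,0,0,0,0,0,0],[0,0,0,0,0,0,0]]'
python3 -m inch '[[0,0,0,0,0,0,0],[0,0,0,0,0,0,0],[0,0,0,0,0,0,0],[0,0,0,0,0,0,0],[0,0,0,0,0,0,0],[0,0,0,0,0,0,0],[0,0,0,0,0,0,0],[0,0,0,0,0,0,0],[0,0,0,0,0,0,0],[0,0,0,0,0,0,0],[0,0,0,0,0,0,0]]'
python3 -m inch '[[0,0,0,0,0,0,0],[0,0,0,0,0,0,0],[0,0,0,0,0,0,0],[0,0,0,0,0,0,0],[0,0,0,0,0,0,0],[0,0,0,0,0,0,0],[0,0,0,0,0,0,0],[0,0,0,0,0,0,0],[0,0,0,0,0,0,0],[0,0,0,0,0,0,0]]'
python3 - <<'E'
from h import *
for c in('scene','top'):
    f=grab_frame(c)
    for n in('pin0_center','pin1_center'):
        print(c,n,[(np.round(r['location'],3).tolist(),round(r['conf'],2)) for r in look_for(f,n)[:4]])
    P=cloud(f)
    d=np.array([.430,.903]);o=np.array([.503,-.173])+.226*d
    xy=P[...,:2]-o;a=xy@d;b=xy@np.array([-d[1],d[0]])
    m=(a>.1)&(a<.24)&(abs(b)<.04)&(P[...,2]>.1)&(P[...,2]<.2)
    A=np.c_[a[m],np.ones(m.sum())];s=np.linalg.lstsq(A,P[m][:,2],rcond=None)[0];print('chute resid max',s,np.abs(A@s-P[m][:,2]).max())
E
```

```text
time_s: 8.32
tcp_pos: [0.5052, -0.1722, 0.0701]
tool_rot: [0.845, 0.534, 0.002, 0.0]
contact_force: [-3.9, 4.5, 22.3]
grip_width: 0.002
time_s: 9.23
tcp_pos: [0.5052, -0.1721, 0.0701]
tool_rot: [0.845, 0.534, 0.002, 0.0]
contact_force: [-4.8, 4.3, 21.7]
grip_width: 0.0
time_s: 10.07
tcp_pos: [0.5052, -0.1721, 0.0701]
tool_rot: [0.845, 0.534, 0.002, 0.0]
contact_force: [-3.8, 5.0, 22.5]
grip_width: 0.001
scene pin0_center [([0.826, 0.2, 0.024], 0.77)]
scene pin1_center [([0.566, 0.247, 0.025], 0.5)]
chute resid max [0.28240043 0.09067374] 0.052819095036140046
top pin0_center [([0.824, 0.194, 0.02], 0.54)]
top pin1_center [([0.557, 0.241, 0.022], 0.62), ([0.386, 0.042, 0.003], 0.28)]
chute resid max [0.24466841 0.09474608] 0.030610696554848577
```

The networks now see only the decoys, so both pins are in the tank. I'm letting the paddle rise at 24 mm/s and slowing near the end.

```bash
python3 -m inch '[[0,0,-0.1,0,0,0,0],[0,0,-0.15,0,0,0,0],[0,0,-0.2,0,0,0,0],[0,0,-0.2,0,0,0,0],[0,0,-0.2,0,0,0,0],[0,0,-0.2,0,0,0,0],[0,0,-0.2,0,0,0,0],[0,0,-0.2,0,0,0,0],[0,0,-0.2,0,0,0,0],[0,0,-0.2,0,0,0,0],[0,0,-0.2,0,0,0,0],[0,0,-0.2,0,0,0,0]]'
python3 -m inch '[[0,0,-0.2,0,0,0,0],[0,0,-0.2,0,0,0,0],[0,0,-0.2,0,0,0,0],[0,0,-0.2,0,0,0,0],[0,0,-0.2,0,0,0,0],[0,0,-0.2,0,0,0,0],[0,0,-0.2,0,0,0,0],[0,0,-0.2,0,0,0,0],[0,0,-0.2,0,0,0,0],[0,0,-0.2,0,0,0,0],[0,0,-0.2,0,0,0,0],[0,0,-0.2,0,0,0,0]]'
```

```text
time_s: 11.37
tcp_pos: [0.5036, -0.1749, 0.0899]
tool_rot: [0.845, 0.535, -0.001, 0.002]
contact_force: [-1.7, -5.3, 6.2]
grip_width: -0.002
time_s: 12.37
tcp_pos: [0.5041, -0.174, 0.1139]
tool_rot: [0.845, 0.534, 0.0, 0.001]
contact_force: [-1.2, -1.1, 6.3]
grip_width: 0.001
```

```bash
python3 -m inch '[[0,0,-0.2,0,0,0,0],[0,0,-0.2,0,0,0,0],[0,0,-0.2,0,0,0,0],[0,0,-0.2,0,0,0,0],[0,0,-0.15,0,0,0,0],[0,0,-0.15,0,0,0,0],[0,0,-0.15,0,0,0,0],[0,0,-0.12,0,0,0,0],[0,0,-0.12,0,0,0,0],[0,0,-0.12,0,0,0,0],[0,0,-0.12,0,0,0,0],[0,0,-0.12,0,0,0,0]]'
python3 -m inch '[[0,0,-0.12,0,0,0,0],[0,0,-0.12,0,0,0,0],[0,0,-0.12,0,0,0,0],[0,0,-0.12,0,0,0,0],[0,0,-0.12,0,0,0,0],[0,0,-0.12,0,0,0,0],[0,0,-0.12,0,0,0,0],[0,0,-0.12,0,0,0,0],[0,0,-0.12,0,0,0,0],[0,0,-0.12,0,0,0,0],[0,0,-0.12,0,0,0,0],[0,0,-0.12,0,0,0,0]]'
python3 -m inch '[[0,0,-0.15,0,0,0,0],[0,0,-0.2,0,0,0,0],[0,0,-0.2,0,0,0,0],[0,0,-0.2,0,0,0,0]]'
```

```text
time_s: 13.37
tcp_pos: [0.5034, -0.1727, 0.1314]
tool_rot: [0.845, 0.534, 0.0, 0.0]
contact_force: [2.8, 2.4, 4.0]
grip_width: -0.003
time_s: 14.37
tcp_pos: [0.5017, -0.1732, 0.1448]
tool_rot: [0.845, 0.534, -0.001, -0.001]
contact_force: [0.0, -0.3, 0.0]
grip_width: 0.001
time_s: 14.7
tcp_pos: [0.503, -0.1729, 0.1533]
tool_rot: [0.845, 0.534, -0.0, 0.0]
contact_force: [-0.5, -0.4, -0.1]
grip_width: -0.0
```

The force dropped to zero at the rest height, so contact is released. I'm moving clear and checking.

```bash
python3 -m inch '[[0,0,-0.5,0,0,0,0],[0,0,-1,0,0,0,0],[0,0,-2,0,0,0,0],[0,0,-2,0,0,0,0],[-1,0,-2,0,0,0,0],[-2,0,-1.5,0,0,0,0],[-2,0,-1,0,0,0,0],[-2,0,0,0,0,0,0],[-1,0,0,0,0,0,0],[0,0,0,0,0,0,0],[0,0,0,0,0,0,0]]'
python3 - <<'E'
from h import *
for c in('scene','top'):
    f=grab_frame(c)
    for n in('lid','pin0_center','pin1_center','can_blue','can_red','jar','gear','holed_cup','wrench'):
        print(c,n,[(np.round(r['location'],3).tolist(),round(r['conf'],2)) for r in look_for(f,n)[:2]])
    if c=='scene': cv2.imwrite('pics/s6.png',cv2.resize(f['pixels'][60:340,150:440,::-1],None,fx=2.1,fy=2.1))
    P=cloud(f);hsv=cv2.cvtColor(f['pixels'],cv2.COLOR_RGB2HSV)
    m=(hsv[...,0]>20)&(hsv[...,0]<35)&(hsv[...,1]>120)&(hsv[...,2]>80)&(P[...,2]>.08)&(np.hypot(P[...,0]-.5,P[...,1]+.17)<.08)
    print('paddle',np.median(P[m],0))
E
```

```text
time_s: 15.62
tcp_pos: [0.4685, -0.2448, 0.253]
tool_rot: [0.846, 0.534, 0.0, -0.0]
contact_force: [-0.4, 0.1, -0.2]
grip_width: -0.001
scene lid [([0.609, 0.043, 0.16], 0.71)]
scene pin0_center []
scene pin1_center [([0.563, 0.246, 0.022], 0.67)]
scene can_blue [([0.75, -0.064, 0.115], 0.95), ([0.469, -0.414, 0.082], 0.35)]
scene can_red [([0.591, 0.429, 0.128], 0.8)]
scene jar [([0.454, 0.425, 0.089], 0.86), ([0.651, 0.085, 0.158], 0.68)]
scene gear [([0.595, -0.408, 0.016], 0.6)]
scene holed_cup [([0.47, -0.414, 0.082], 0.56)]
scene wrench [([0.392, 0.075, 0.007], 0.52)]
paddle [ 0.50422061 -0.16973379  0.16178972]
top lid [([0.583, 0.016, 0.161], 0.78)]
top pin0_center []
top pin1_center [([0.557, 0.238, 0.023], 0.61)]
top can_blue [([0.725, -0.084, 0.155], 0.75)]
top can_red [([0.565, 0.408, 0.155], 0.95)]
top jar [([0.441, 0.4, 0.091], 0.83), ([0.729, -0.086, 0.158], 0.61)]
top gear [([0.584, -0.414, 0.018], 0.61), ([0.39, 0.042, 0.004], 0.15)]
top holed_cup [([0.44, -0.479, 0.072], 0.69)]
top wrench [([0.391, 0.045, 0.002], 0.54)]
paddle [ 0.50266242 -0.17386273  0.16228272]
```

View pics/s6.png

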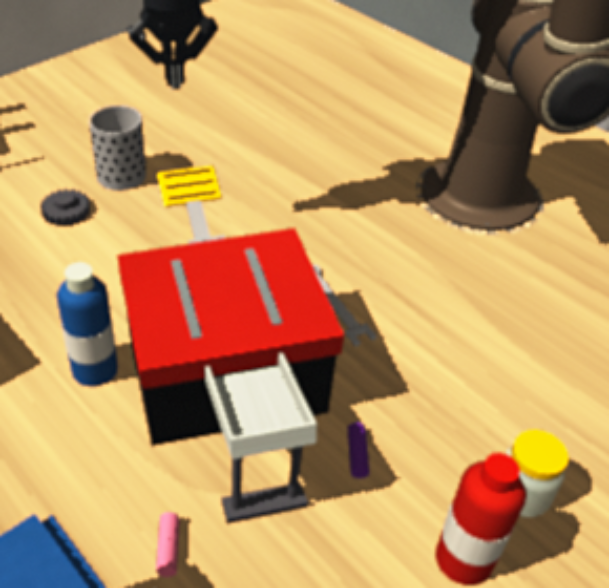

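The lid is shut flush (230,300), the chute is empty (262,405), the paddle is back at its rest height, and the cans and tools look undisturbed.

```bash
python3 -c "
from rig import close_job
print(close_job())"
```

```text
the job is handed in; nothing more can be done
None
```

I pressed the yellow paddle to its hard stop with the closed fingertips and held it there for about 2.7 s while both pins rolled off the chute. I then let it rise at about 24 mm/s, slowing to 14 mm/s, moved clear and handed the job in at about 16 s.

**Final checks:**
- **Lid and paddle:** the lid looks shut flush, and its measured position matches the start. The paddle is back at about 162 mm. The force was already zero when the fingers reached the rest height, and I saw no sign of a slam.
- **Pins:** the chute is empty and no bright pins show on the bench. I take them to be in the tank, but its rear wall hid them, so I never saw them inside.
- **Cans and tools:** they look where they were. Most network positions agree within about 6 mm. The top-view readings of the cup differ by about 30 mm, but its scene-view readings agree within 3 mm, so I put this down to the network. The gear and wrench had no usable top-view reading at the start, so only their scene-view readings could be compared; these agree within about 5 mm.
- **Force:** the highest reading was about 31 N at the wrist, against the stop.

**Disagreement:** the fingertips were really about 25 mm above the TCP height reported, so I found contact by force rather than by position.

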